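# Mount the spool post in its spring-plunger holder

### The arm

A 6-joint arm with a two-finger parallel gripper is mounted at the origin on a cart in front of the work surface, level with it; the furniture and walls round the work are solid. World frame = base frame: x ahead of the robot, y to its left, z up, the work surface at z = 0. Lengths are in m, angles in degrees, forces in N, time in s.
With the tool pointing down it reaches from about 0.375 to 0.75 m from the base axis. Payload 9 kg.
Tool frame: the origin (TCP) lies where the fingers leave the gripper's body, on its centre line; the fingertips stand 73 mm ahead of it and the grasp point (between the pads) lies 54 mm ahead of it (robot.tip_reach is the distance from the TCP to the fingertips, in m); z points along the fingers, y is the direction in which the jaws open and shut (so a half turn about z gives the same grasp; the last joint's range is limited). The gripper opens to 85 mm and grips with 20 to 120 N. Pads are 22 mm wide; open, the fingers measure 114 mm over their backs; the gripper's body (76 mm by 85 mm) begins 54 mm behind the grasp point. The pads swing forward as they close: fully open they stand 13 mm farther back than shut.
Start: joints at [-80.311, 5.964, 5.575, 89.605, 0, 77.527], TCP at [0.226, -0.556, 0.304] pointing down, gripper open.
Joint ranges: [-171.21, 171.21], [-48.23, 106.86], [-62.78, 66.21], [-105.2, 120.99], [-86.42, 89.51], [-180, 180]. Speed limits (degrees/s): [127.2, 127.2, 147.25, 180, 180, 180].

### API

Orientations are given as [roll, pitch, yaw] about the fixed x, y, z axes, in that order (R = Rz(yaw) Ry(pitch) Rx(roll)).
In Python, from plant import robot gives the robot as it stands. Calls block until the motion is done:
- robot.move_pose(position, orientation): joint-space move of the TCP to a pose.
- robot.line_to(position, vel=0.15, rotation=None, guard=None): straight line of the TCP; rotation=None keeps the orientation; vel is the mean speed in m/s. With guard (N) it stops when the force on the tool has changed by that much, and returns True; else False.
- robot.goto_joints(angles): joint-space move.
- robot.set_gripper(opening): finger opening in m; the grip force is fixed at half the most; returns when the fingers have stopped.
- robot.pause(seconds).
- robot.ik(position, orientation): joint angles nearest the present ones, or None.
- robot.observe(): the state.
- robot.grab_frame(name): name is "scene" or "top" or "wrist"; returns the picture (480x640x3 uint8, blue, green, red); there is no depth.
- robot.get_calibration(name): a dict with "vertical_fov" (degrees; the focal length in pixels is half the picture's height over the tangent of half this angle, whatever the lens; pixels are square), "cx", "cy" (the principal point, pixels), "k1" (the pictures are not rectified: a ray, as slopes to the right and down, at radius r is drawn at 1 + k1 r^2 times it, then the intrinsics apply), "rvec" (rotation vector, rad) and "tvec" (3), from world to camera coordinates, as OpenCV has them. Camera axes: x right, y down, z forward; pixel columns grow to the right and rows downward; lengths in m; the calibration is good to about 2 mm. A picture is of the moment at which its call begins: read the wrist's pose just before it. get_calibration takes no time and is no camera call; for the wrist camera it gives the pose at the moment of the call.
A pose or a line that the arm cannot do raises robot.IKError and nothing moves.
- robot.job_done(): hands the job in, once; it reports no verdict.
The state is a dict: "time": time; "q": joint angles; "qvel": joint speeds; "joint_torque": joint torques, N m; "tool_pos": TCP position; "tcp_rot": TCP orientation; "ft_force": force on the tool from outside, world axes, zero at the start; "torque": the same for the moment, N m; "gripper_width": finger opening in m.
Only numpy, scipy, OpenCV 4.12 (cv2) and the standard library are available. Lean on these libraries where they do the work, as an engineer would, in place of code of your own. Each camera call takes 0.05 s, during which the arm holds its last target.

### The job

Take the longer of the two steel posts out of the wooden rack and slide it, foot first, down into the metal holder until the holder's side spring plunger rides over its foot and drops into the groove, so that the post stands latched and upright for a wire spool. Push it home by feel and gently, without forcing it against the stop, let go, and leave the shorter post and the other things where they are.

Things in the scene. Friction and masses are not known exactly. Their poses are not given: they have to be found in the camera images.
- long_post: The longer turned steel post, 140 mm long, about 150 g, standing upright in one of the rack's two holes (which one differs), foot end 10 mm above the bench. Origin: centre of the foot end; z runs up to the head. Shank 16 mm in diameter; the foot is a cone, 7 mm wide at the end and 16 mm wide 10 mm up. Ring groove 13 mm in diameter, 26.5 to 33.5 mm above the foot end, with 3 mm slopes at both edges
- post_head (a point): Centre of the long post's dark knurled head, 128 mm above its foot end, on its axis. The head is 24 mm in diameter and 24 mm high (116 to 140 mm above the foot end) and is where to grasp it
- short_post: The shorter steel post, 105 mm long, 16 mm shank without a groove, with a like head 24 mm in diameter; stays in the other hole of the rack
- rack: Wooden block fixed to the bench, 60 x 150 x 50 mm (x, y, z), origin under its centre. Two round holes 18 mm wide, 40 mm deep, 42 mm to either side of its centre along its y axis
- holder: Post holder fixed to the bench: aluminium block 46 x 46 mm, top 76 mm above the bench, on a dark foot plate 80 x 100 mm, 8 mm high; origin on the bench under its centre. An upright round bore 17.5 mm wide goes down from the top, with a 3 mm chamfer. A spring plunger enters the bore from the block's -x side; its housing and black button stick out there by 25 mm, 42 to 64 mm above the bench
- holder_mouth (a point): Centre of the bore's mouth in the block's top face; z up. Plunger and a rigid stop form one cartridge, set to another height each time and not measured: the foot meets the stop 42 to 64 mm below the mouth, the plunger lying in the groove from 2 mm above it. Over 40 N of contact force on the holder in all spoils it; plunger and bore take some 15 N from the sides, so push with under 20 N
- plunger (a joint): How far the spring plunger is pushed back, m (noisy): 0 with the bore empty, 0.002 to 0.003 riding on the full shank, about 0.001 in the groove. Pushing the post takes 5 to 10 N as the foot's cone rides over the plunger, then less, a steady drag; when the plunger drops into the groove the force falls off, then rises steeply at the stop
- wire_spool: Bystander: small white-flanged spool of copper-coloured wire, 69 x 53 x 30 mm, origin under its middle
- blue_roll: Bystander: roll of blue tape lying flat, 72 mm diameter, 19 mm high, origin under its middle
- pen: Bystander: marker pen lying flat, 133 mm long along its y axis, 13 mm thick, origin under its middle
- cap: Bystander: small gold cap, 30 mm diameter, 15 mm high, origin under its middle
Things that resemble listed ones, but are neither listed nor needed, are in the scene too. Leave any green or purple look-alike of the long_post alone.

How it is judged (in metres and radians):
On the way, in this order (a step that is already met when the one before it is completed fails the run):
1. the long post is drawn out of the rack (z of long_post in the frame of rack above 0.055 m), for 0.1 s.
2. in the bore the post has pushed the plunger back, which rides on its full shank (value of joint plunger above 0.0015 m and z of long_post in the frame of holder_mouth below -0.02 m and horizontal distance between long_post and holder_mouth below 0.004 m), for 0.03 s.
At the end, for the whole second after the job is handed in: the long post stands in the holder's bore, its foot at least 39 mm below the mouth, within 4 mm of the bore's axis and 0.08 rad of upright, at rest; the plunger sits in its groove (pushed back 0.3 to 1.3 mm); the short post is still down in the rack (z of long_post in the frame of holder_mouth below -0.039 m and horizontal distance between long_post and holder_mouth below 0.004 m and angle between the z axis of long_post and the z axis of holder_mouth, either way round below 0.08 rad and value of joint plunger between 0.0003 and 0.0013 m and linear speed of long_post below 0.01 m/s and z of short_post in the frame of rack below 0.02 m); the robot touches nothing.
It fails at once if more than 40 N of contact force in all between the long post and the holder (contact force between long_post and holder above 40 N).
It fails at once if the short post is lifted out of the rack by more than 20 mm (z of short_post in the frame of rack above 0.03 m).
It fails at once if a bystander (spool, tape roll, pen, cap) is shifted by more than 30 mm (distance of any of wire_spool, blue_roll, pen, cap from where it was at the start of the episode above 0.03 m).
It also fails if it takes over 72 s, if anything falls off the work surface, if the arm or the gripper's body presses on something with over 40 N, if the wrist force passes 120 N, or if a joint passes its speed limit or range.

## Working session

There is one attempt and no reset: what is moved stays moved. The work goes in short steps, each a Python script; the robot and the scene stay as the last script left them, time stands still between calls to the robot, and variables do not carry over. Pictures are saved under pics/ and viewed, and the job is handed in when it is done.

```bash
ls; mkdir -p pics
python3 - <<'E'
from plant import robot
import cv2
for n in ("scene","top","wrist"):
    c=robot.get_calibration(n); print(n,c)
    cv2.imwrite(f"pics/{n}0.png",robot.grab_frame(n))
s=robot.observe(); print(s)
E
```

```text
pics
scene {'vertical_fov': 44.817536464963524, 'cx': 319.8092304885726, 'cy': 244.00350658663174, 'k1': -0.16062873748642917, 'rvec': array([ 1.21830643, -2.10620033,  1.12899905]), 'tvec': array([0.02441261, 0.42904848, 0.47239405])}
top {'vertical_fov': 44.093269658125934, 'cx': 316.6179264770602, 'cy': 245.73764565837135, 'k1': -0.10014152511048392, 'rvec': array([ 2.13146524, -2.09172732,  0.22948704]), 'tvec': array([-0.27588191,  0.52618229,  1.1573807 ])}
wrist {'vertical_fov': 60.72054474991565, 'cx': 320.197016159952, 'cy': 235.570537250297, 'k1': -0.08957373268596745, 'rvec': array([-2.42093676,  1.62692254,  0.21475777]), 'tvec': array([-0.59906239, -0.03394437,  0.37738915])}
{'time': 0.15, 'q': array([-8.03126946e+01,  5.98971918e+00,  5.53923023e+00,  8.96032288e+01,
        1.66351411e-03,  7.75260865e+01]), 'qvel': array([ 0.03836117, -0.1269305 ,  0.10366887, -0.0244472 ,  0.0443406 ,
        0.03611063]), 'joint_torque': array([ 3.42691514e-03, -5.57357669e+01,  5.04006386e+01,  1.28120393e-02,
       -3.00775946e-04,  1.93608781e-05]), 'tool_pos': array([ 0.22630989, -0.55550984,  0.30333014]), 'tcp_rot': array([-1.79947910e+02, -1.32270094e-02,  2.21612122e+01]), 'ft_force': array([-0.02898053,  0.1962033 ,  0.00790661]), 'torque': array([-0.05198855,  0.02637805,  0.00170891]), 'gripper_width': 0.08578353753993846}
```

View pics/scene0.png

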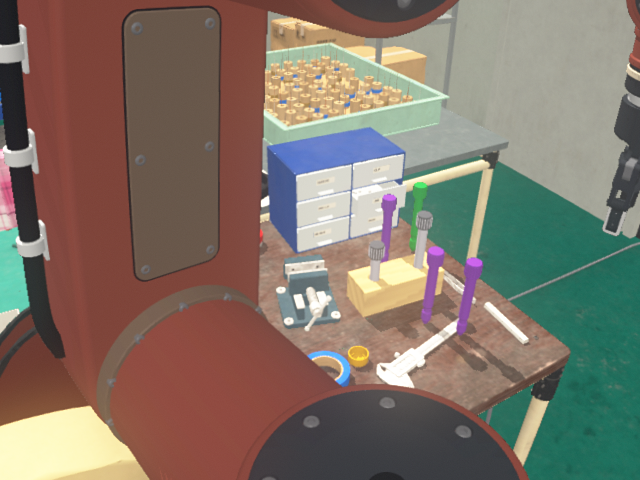

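View pics/top0.png

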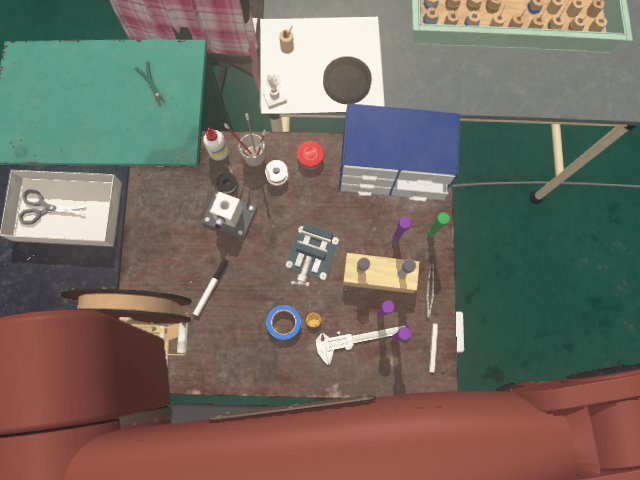

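View pics/wrist0.png

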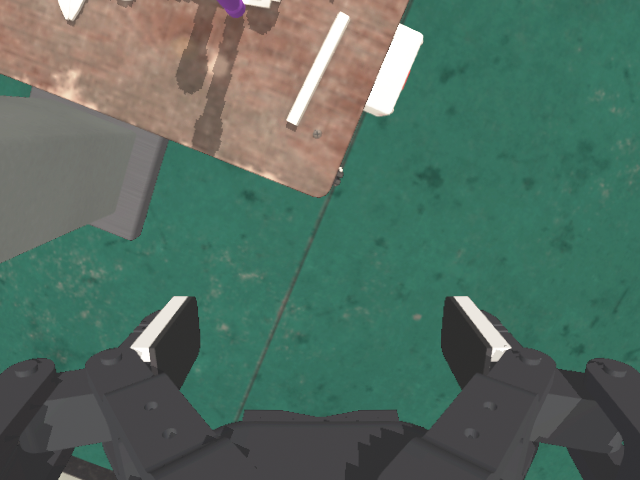

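The scene view shows two steel posts in the rack: short head at (376,250), long at (424,220). In the top view these are (363,265) and (408,267). The purple posts, the green post and the silver vise are look-alikes or clutter. The holder is at top (228,208). Next I'll take enlarged crops and rays.

```bash
cat > h.py <<'E'
import numpy as np, cv2
from plant import robot
def K(c):
    f=240/np.tan(np.radians(c["vertical_fov"])/2); return f
def ray(c,u,v):
    f=K(c); x=(u-c["cx"])/f; y=(v-c["cy"])/f; rd=np.hypot(x,y); r=rd
    for _ in range(30): r=rd/(1+c["k1"]*r*r)
    s=r/rd if rd>0 else 1
    R=cv2.Rodrigues(np.array(c["rvec"]))[0]
    return -R.T@c["tvec"], R.T@np.array([x*s,y*s,1.])
def onz(c,u,v,z):
    o,d=ray(c,u,v); return o+d*(z-o[2])/d[2]
def proj(c,p):
    R=cv2.Rodrigues(np.array(c["rvec"]))[0]; q=R@np.array(p)+c["tvec"]; x,y=q[:2]/q[2]
    k=1+c["k1"]*(x*x+y*y); return np.array([c["cx"]+K(c)*x*k,c["cy"]+K(c)*y*k])
E
python3 - <<'E'
from h import *
t=cv2.imread("pics/top0.png"); s=cv2.imread("pics/scene0.png")
a=cv2.resize(t[180:300,190:270],(400,600),interpolation=cv2.INTER_CUBIC)
b=cv2.resize(t[240:300,335:425],(0,0),fx=4.4,fy=4.4,interpolation=cv2.INTER_CUBIC)
d=cv2.resize(s[190:320,340:450],(0,0),fx=2.5,fy=2.5,interpolation=cv2.INTER_CUBIC)
im=np.zeros((600,800,3),np.uint8); im[:,:400]=a; im[:264,400:796]=b; im[270:270+325,400:675]=d
cv2.imwrite("pics/crop1.png",im)
c=robot.get_calibration("top")
for n,u,v,z in(("long",408.5,267,.15),("short",363.5,265,.115),("holder",228,204,.076)): print(n,onz(c,u,v,z))
print("rack corners",[onz(c,*p,.05).round(3) for p in((346,254),(419,260),(417,292),(344,285))])
E
```

```text
long [ 0.47372665 -0.43916744  0.15      ]
short [ 0.48237848 -0.35728414  0.115     ]
holder [ 0.61113892 -0.08261373  0.076     ]
rack corners [array([ 0.517, -0.327,  0.05 ]), array([ 0.507, -0.477,  0.05 ]), array([ 0.44 , -0.472,  0.05 ]), array([ 0.452, -0.323,  0.05 ])]
```

View pics/crop1.png

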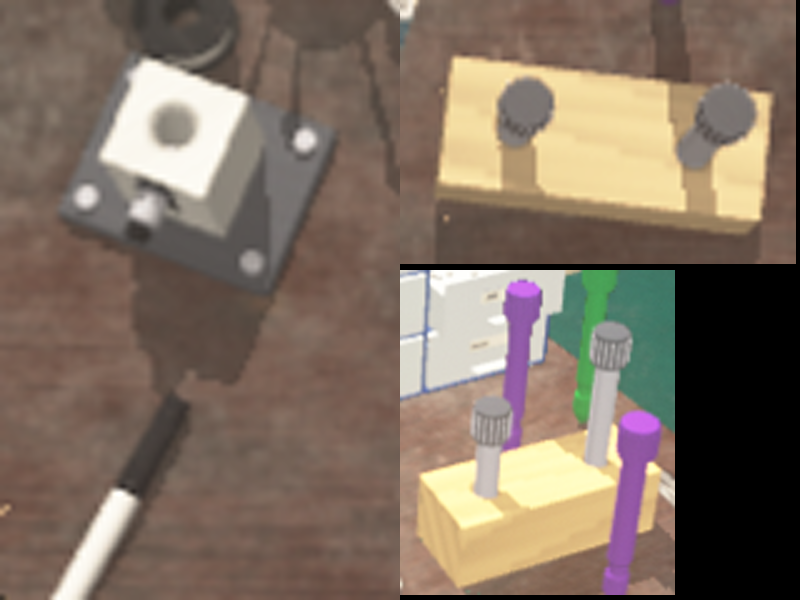

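Run:
```python
from h import *
from scipy.spatial.transform import Rotation as Rt
c=robot.get_calibration("top")
print("bore",onz(c,225,204.6,.076),"long",onz(c,409.1,265.7,.15),"short",onz(c,363.5,264,.115))
for n,u,v,z in(("pu1",404,222,.15),("pu2",388,307,.15),("pu3",404,334,.15),("green",443,217,.15),("btl",211,133,.15),("cup",252,148,.1),("drawer",393,196,.1)): print(n,onz(c,u,v,z).round(3))
s=robot.observe(); w=robot.get_calibration("wrist")
R=cv2.Rodrigues(w["rvec"])[0]; o=-R.T@w["tvec"]
T=Rt.from_euler("xyz",s["tcp_rot"],degrees=True).as_matrix()
print("cam in tool",T.T@(o-s["tool_pos"]),"\naxes\n",T.T@R.T)
for p in([.474,-.439],[.611,-.083]):
  for z in(.1,.2,.27,.33,.38,.42):
    for yaw in(0,):
      print(p,z,robot.ik([*p,z],[180,0,yaw]))
```

```text
bore [ 0.60975127 -0.0765073   0.076     ] long [ 0.47623142 -0.44033629  0.15      ] short [ 0.48434787 -0.35728028  0.115     ]
pu1 [ 0.561 -0.432  0.15 ]
pu2 [ 0.398 -0.4    0.15 ]
pu3 [ 0.348 -0.429  0.15 ]
green [ 0.572 -0.507  0.15 ]
btl [ 0.735 -0.052  0.15 ]
cup [ 0.725 -0.129  0.1  ]
drawer [ 0.628 -0.418  0.1  ]
cam in tool [ 0.0651975  -0.00069018 -0.06980928] 
axes
 [[ 5.50796311e-04 -9.65845440e-01 -2.59118277e-01]
 [ 9.99999633e-01  3.61821603e-04  7.76990202e-04]
 [-6.56697853e-04 -2.59118610e-01  9.65845285e-01]]
[0.474, -0.439] 0.1 [-54.37666388  17.42282679  -2.90154518  69.67562803   0.
 125.62333612]
[0.474, -0.439] 0.2 [-54.37666388  14.28463192   3.99346096  79.70882903   0.
 125.62333612]
[0.474, -0.439] 0.27 [-54.37666388  13.86575465  10.78235275  86.9165981    0.
 125.62333612]
[0.474, -0.439] 0.33 [-54.37666388  14.77365549  18.07685681  93.30320132   0.
 125.62333612]
[0.474, -0.439] 0.38 [-54.37666388  16.55400676  25.43808492  98.88407815   0.
 125.62333612]
[0.474, -0.439] 0.42 [-54.37666388  18.80178397  32.43622178 103.63443781   0.
 125.62333612]
[0.611, -0.083] 0.1 [-19.86882483  12.50426956  -8.62619996  68.86953049   0.
 160.13117517]
[0.611, -0.083] 0.2 [-19.86882483   9.1688482   -1.76002967  79.07112213   0.
 160.13117517]
[0.611, -0.083] 0.27 [-19.86882483   8.62514559   4.91809576  86.29295017   0.
 160.13117517]
[0.611, -0.083] 0.33 [-19.86882483   9.38593938  11.9950832   92.60914383   0.
 160.13117517]
[0.611, -0.083] 0.38 [-19.86882483  10.96559687  19.01685033  98.05125346   0.
 160.13117517]
[0.611, -0.083] 0.42 [-19.86882483  12.94625748  25.55434042 102.60808294   0.
 160.13117517]
```

Run:
```python
from h import *
import pickle
def look(n):
    c=robot.get_calibration("wrist"); im=robot.grab_frame("wrist"); cv2.imwrite(f"pics/{n}.png",im); pickle.dump(c,open(f"pics/{n}.pkl","wb"))
robot.move_pose([.57,-.08,.30],[180,0,0]); robot.pause(.3); look("h1")
robot.line_to([.61,-.08,.34],vel=.1); robot.pause(.3); look("h2")
robot.move_pose([.476,-.44,.34],[180,0,0]); robot.pause(.3); look("p1")
robot.line_to([.45,-.44,.30],vel=.1); robot.pause(.3); look("p2")
print(robot.observe()["time"],robot.observe()["tool_pos"])
a=np.vstack([np.hstack([cv2.imread(f"pics/{n}.png") for n in r]) for r in (("h1","h2"),("p1","p2"))])
cv2.imwrite("pics/m1.png",cv2.resize(a,(800,600),interpolation=cv2.INTER_AREA))
```

```text
6.4333 [ 0.45022427 -0.44007081  0.30029552]
```

View pics/m1.png

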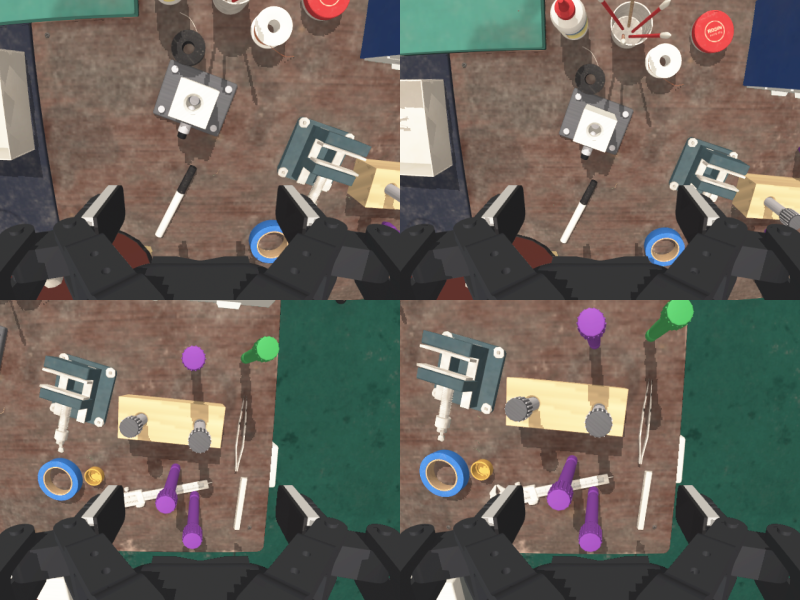

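The wrist views show the bore at h1 (309,162) and h2 (310,206). The long head is at p1 (319,225) and p2 (317,196). Next, contours.

Run:
```python
from h import *
import pickle
tiles=[]
for n,u,v in(("h1",309,162),("h2",310,206),("p1",319,225),("p2",317,196)):
    im=cv2.imread(f"pics/{n}.png"); cr=im[v-35:v+35,u-45:u+45]
    tiles.append(cv2.resize(cr,(400,300*70//90*90//70),interpolation=cv2.INTER_CUBIC) if 0 else cv2.resize(cr,None,fx=4.2,fy=4.2,interpolation=cv2.INTER_CUBIC))
a=np.vstack([np.hstack(tiles[:2]),np.hstack(tiles[2:])]); cv2.imwrite("pics/m2.png",a); print(a.shape)
```

```text
(588, 756, 3)
```

View pics/m2.png

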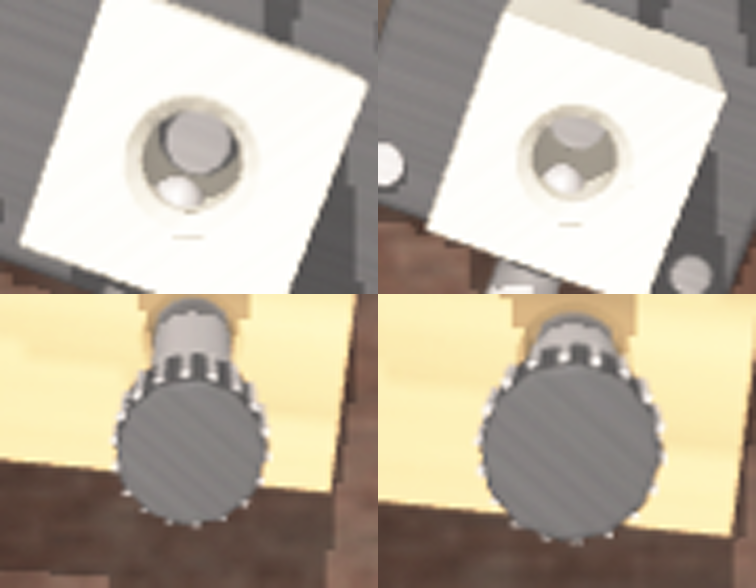

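Run:
```python
from h import *
import pickle
P={}
for n,u,v,x,y,z in(("h1",309,162,191.5,160,.076),("h2",310,206,197,153,.076),("p1",319,225,192,156,.15),("p2",317,196,194,159,.15)):
    c=pickle.load(open(f"pics/{n}.pkl","rb")); px=(u-45+x/4.2-.4,v-35+y/4.2-.4); P[n]=ray(c,*px); print(n,px,onz(c,*px,z))
for a,b in(("h1","h2"),("p1","p2")):
    (o1,d1),(o2,d2)=P[a],P[b]; t=np.linalg.lstsq(np.c_[d1,-d2],o2-o1,rcond=None)[0]; print((o1+d1*t[0]+o2+d2*t[1])/2)
# block top corner edges in h1 -> yaw
c=pickle.load(open("pics/h1.pkl","rb"))
A=onz(c,309-45+20/4.2,162-35+243/4.2,.076);B=onz(c,309-45+103/4.2,162-35+0,.076); print("holder yaw",np.degrees(np.arctan2(*(B-A)[1::-1])))
```

```text
h1 (309.1952380952381, 164.6952380952381) [ 0.6083665  -0.07224711  0.076     ]
h2 (311.50476190476195, 207.0285714285714) [ 0.6096564  -0.07245658  0.076     ]
p1 (319.31428571428575, 226.74285714285713) [ 0.47775855 -0.43852772  0.15      ]
p2 (317.7904761904762, 198.45714285714286) [ 0.47716028 -0.43849199  0.15      ]
[ 0.60727147 -0.07206424  0.06380666]
[ 0.47573798 -0.43848505  0.1417582 ]
holder yaw -20.234528348906682
```

```bash
python3 - <<'E'
from h import *
x,y=.4772,-.4388
robot.line_to([x,y,.28],vel=.12); robot.set_gripper(.06)
print("hit",robot.line_to([x,y,.192],vel=.08,guard=8)); s=robot.observe(); print(s["tool_pos"],s["ft_force"],s["time"])
robot.set_gripper(.0); robot.pause(.2); s=robot.observe(); print(s["gripper_width"],s["ft_force"],s["torque"])
cv2.imwrite("pics/g1.png",robot.grab_frame("wrist")); cv2.imwrite("pics/g1s.png",robot.grab_frame("scene")[190:320,340:450])
E
python3 -c "
import cv2,numpy as np
a=cv2.imread('pics/g1.png');b=cv2.imread('pics/g1s.png')
a=cv2.resize(a,(480,360));b=cv2.resize(b,(305,360));cv2.imwrite('pics/g1m.png',np.hstack([a,b]))"
```

```text
hit False
[ 0.47740965 -0.43909156  0.19275272] [0.98275276 0.07606749 0.45838725] 8.4917
0.022048596528645905 [0.20631415 0.98225043 4.68275493] [ 0.16522742  0.04115589 -0.0183637 ]
```

View pics/g1m.png

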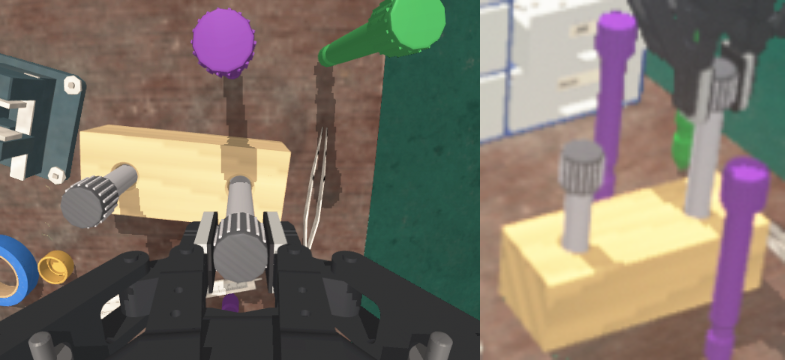

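The wrist view shows the long head held between the pads at about (320,330), with its shank below. The short post is untouched. Lifting next.

Run:
```python
from h import *
import pickle
print(robot.line_to([.4772,-.4388,.25],vel=.06,guard=25))
robot.line_to([.4772,-.4388,.36],vel=.12); robot.pause(.3); s=robot.observe(); print(s["gripper_width"],s["ft_force"],s["torque"],s["tool_pos"],s["time"])
c=robot.get_calibration("wrist"); im=robot.grab_frame("wrist"); cv2.imwrite("pics/l1.png",im); pickle.dump(c,open("pics/l1.pkl","wb"))
cv2.imwrite("pics/l1t.png",robot.grab_frame("scene"))
cv2.imwrite("pics/l1c.png",np.hstack([cv2.resize(im[230:400,240:400],None,fx=3,fy=3,interpolation=cv2.INTER_CUBIC)]))
```

```text
False
0.022486072672817225 [ 0.52679914  0.53843005 -1.92553732] [ 0.02645802 -0.04268009  0.01733095] [ 0.47713384 -0.43869568  0.35957246] 11.7
```

View pics/l1c.png

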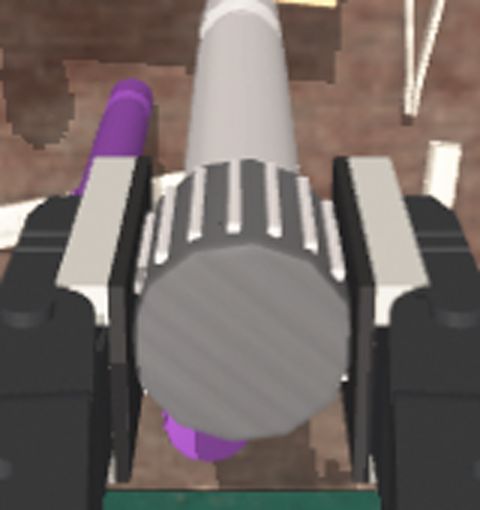

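View pics/l1t.png

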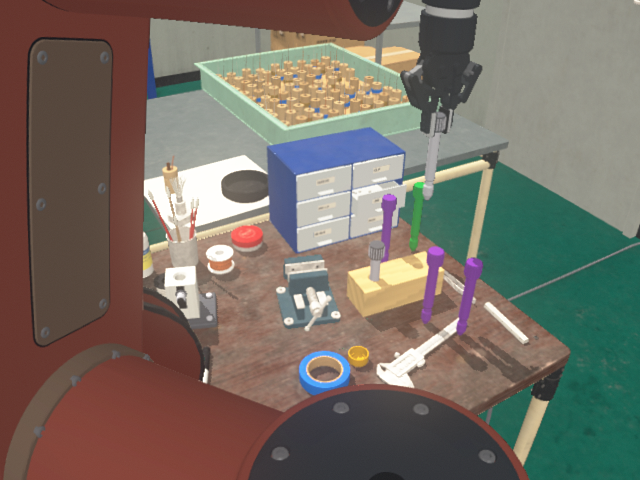

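The post hangs upright in the grip, its head top at wrist (321,343). The scene view shows it drawn clear and the short post still in the rack. I'll compute the tilt and offset in the tool frame.

Run:
```python
from h import *
import pickle
c=pickle.load(open("pics/l1.pkl","rb")); tz=.3596
zt=tz-.0427
p=onz(c,321-.3,343.2-.3,zt); print("head top",p, "rel tcp",p-np.array([.47713,-.4387,tz]))
for h in (116,60,40,36.5,33.5): print(h,(proj(c,[p[0],p[1],zt-.14+h/1000])-[240,230])*3, (proj(c,[p[0]-.008,p[1],zt-.14+h/1000])-[240,230])*3)
```

```text
head top [ 0.47771525 -0.43842519  0.3169    ] rel tcp [ 0.00058525  0.00027481 -0.0427    ]
116 [241.87133559 238.0048758 ] [241.81559658 297.33459828]
60 [241.53647375  91.30240551] [241.49993157 136.86925651]
40 [241.45584843  56.11062639] [241.4233859  98.1172745]
36.5 [241.44314549  50.5705066 ] [241.41130769  92.00811912]
33.5 [241.43255398  45.95218715] [241.40123338  86.91369129]
```

Run:
```python
from h import *
import pickle
print(robot.ik([.609,-.073,.36],[180,0,90]),robot.ik([.609,-.073,.19],[180,0,90]))
robot.line_to([.609,-.073,.36],vel=.2,rotation=[180,0,90])
robot.line_to([.609,-.073,.275],vel=.1,guard=10); robot.pause(.4); s=robot.observe(); print(s["ft_force"],s["torque"],s["tool_pos"],s["tcp_rot"],s["time"])
c=robot.get_calibration("wrist"); im=robot.grab_frame("wrist"); cv2.imwrite("pics/i1.png",im); pickle.dump(c,open("pics/i1.pkl","wb"))
t=robot.grab_frame("top"); cv2.imwrite("pics/i1t.png",t); sc=robot.grab_frame("scene")
cv2.imwrite("pics/i1c.png",np.hstack([cv2.resize(im[120:400,200:440],None,fx=1.6,fy=1.6),cv2.resize(sc[150:360,100:300],None,fx=448/210,fy=448/210)])[:, :800])
```

```text
[-19.03362445   9.6296587   15.41391924  95.78426053   0.
  70.96637555] [-19.03362445   8.80693964  -3.20122266  77.9918377    0.
  70.96637555]
[ 0.3636775   0.20196302 -1.31881815] [-0.0422458   0.0129562   0.03669573] [ 0.60906423 -0.07301072  0.2751532 ] [1.79988314e+02 4.44421850e-03 9.00005165e+01] 15.2917
```

View pics/i1c.png

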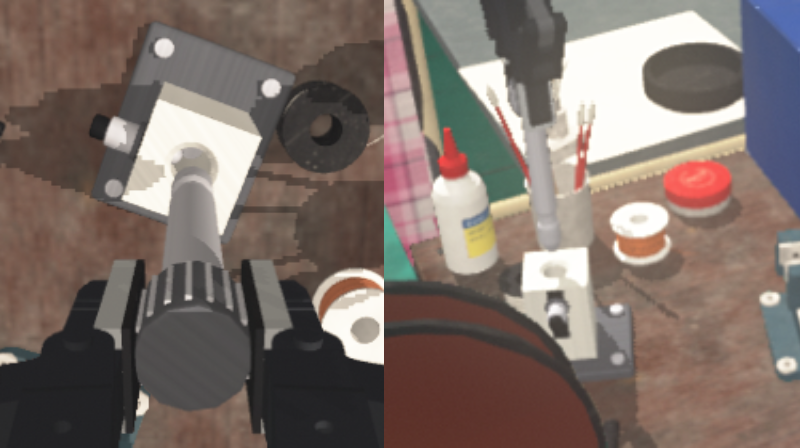

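View pics/i1t.png

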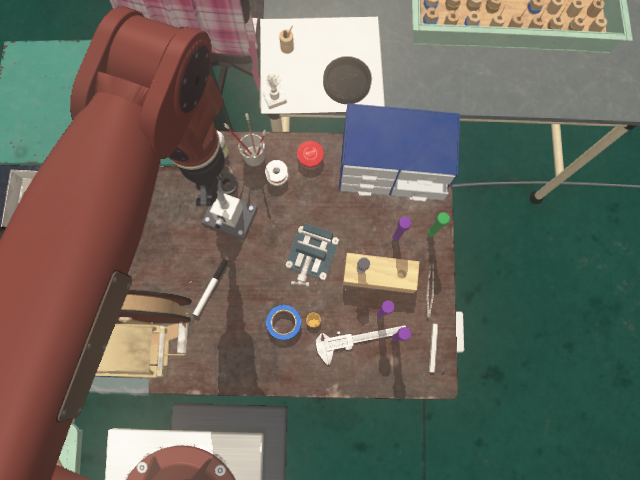

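Run:
```python
from h import *
import pickle
c=pickle.load(open("pics/i1.pkl","rb")); im=cv2.imread("pics/i1.png")
print(proj(c,[.609,-.0724,.076]), onz(c,320.6,222,.076))
cr=im[190:260,275:365]; big=cv2.resize(cr,None,fx=8,fy=8,interpolation=cv2.INTER_CUBIC)
pts=np.array([[ (proj(c,[.609+.01175*np.cos(a),-.0724+.01175*np.sin(a),.076])-[275,190]+.5)*8] for a in np.linspace(0,6.283,60)]).astype(int)
cv2.polylines(big,[pts],True,(0,0,255),1)
cv2.imwrite("pics/i1b.png",big)
```

```text
[320.57757697 225.52070054] [ 0.60901319 -0.06995833  0.076     ]
```

View pics/i1b.png

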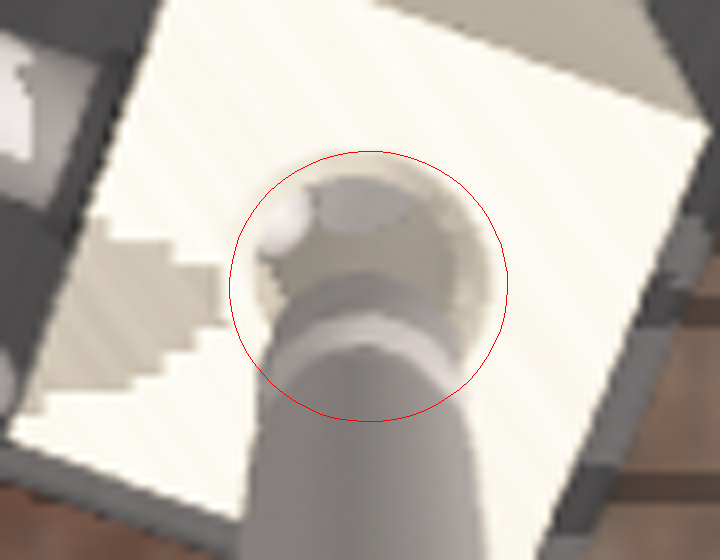

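```bash
cat > ins.py <<'E'
from h import *
def run(x,y,z0,z1,step,fmax,f0,vel=.02):
    z=z0; log=[]
    while z>z1:
        z-=step; hit=robot.line_to([x,y,z],vel=vel,guard=9); s=robot.observe(); f=np.array(s["ft_force"])-f0
        log.append(f[2]); print(f"{z:.4f} act {s['tool_pos'][2]:.4f} depth {(0.2587-s['tool_pos'][2])*1e3:.1f} f {f.round(1)} m {np.round(s['torque'],2)} t {s['time']:.1f} {hit}")
        if f[2]>fmax or hit or np.hypot(f[0],f[1])>10: print("STOP"); return z
    return z
E
python3 - <<'E'
from ins import *
f0=np.array(robot.observe()["ft_force"]); print(f0)
z=run(.609,-.073,.275,.249,.002,7,f0)
z
E
```

```text
[-0.56563345 -0.44050663 -1.53807086]
0.2730 act 0.2727 depth -14.0 f [0.7 0.4 0.4] m [-0.09 -0.02  0.03] t 15.7 False
0.2710 act 0.2708 depth -12.1 f [ 0.7  0.5 -0.5] m [ 0.01 -0.04 -0.01] t 15.9 False
0.2690 act 0.2688 depth -10.1 f [0.4 0.4 0.4] m [ 0.03  0.04 -0.01] t 16.2 False
0.2670 act 0.2668 depth -8.1 f [0.3 0.6 1.3] m [ 0.01  0.02 -0.03] t 16.4 False
0.2650 act 0.2648 depth -6.1 f [0.  0.8 1. ] m [-0.02 -0.04  0.01] t 16.7 False
0.2630 act 0.2628 depth -4.1 f [-0.3  0.2  0.3] m [0.05 0.07 0.02] t 16.9 False
0.2610 act 0.2608 depth -2.1 f [-0.2  0.5 -0.5] m [ 0.01 -0.01 -0.  ] t 17.2 False
0.2590 act 0.2588 depth -0.1 f [0.3 0.8 0.3] m [ 0.01 -0.06  0.02] t 17.4 False
0.2570 act 0.2568 depth 1.9 f [1.2 0.3 0.2] m [0.02 0.02 0.01] t 17.7 False
0.2550 act 0.2548 depth 3.9 f [-0.4  0.9  0.4] m [-0.05 -0.07  0.02] t 17.9 False
0.2530 act 0.2528 depth 5.9 f [ 0.1 -0.3  0.1] m [-0.02  0.01  0.01] t 18.2 False
0.2510 act 0.2508 depth 7.9 f [ 0.3  0.5 -0.3] m [0.02 0.08 0.03] t 18.4 False
0.2490 act 0.2488 depth 9.9 f [0.3 1.8 0.6] m [ 0.02 -0.02 -0.01] t 18.7 False
```

Inside the mouth with almost no side force. Continuing in 1 mm steps.

Run:
```python
from ins import *
f0=np.array([-.3,.0,-1.4])
run(.609,-.073,.249,.229,.001,11,f0)
```

```text
0.2480 act 0.2479 depth 10.8 f [ 0.6 -0.1  0.5] m [-0.01 -0.05 -0.06] t 18.9 False
0.2470 act 0.2469 depth 11.8 f [ 0.5 -0.9  0.9] m [ 0.02 -0.03  0.03] t 19.2 False
0.2460 act 0.2459 depth 12.8 f [ 0.6 -0.6  0.1] m [-0.03 -0.01  0.02] t 19.4 False
0.2450 act 0.2449 depth 13.8 f [0.1 0.4 0.6] m [ 0.01  0.05 -0.02] t 19.7 False
0.2440 act 0.2439 depth 14.8 f [1.  0.5 0.4] m [ 0.01  0.05 -0.03] t 19.9 False
0.2430 act 0.2429 depth 15.8 f [-0.2  0.3 -0. ] m [-0.   -0.    0.04] t 20.2 False
0.2420 act 0.2419 depth 16.8 f [ 0.1  0.3 -0.4] m [-0.01  0.04 -0.02] t 20.4 False
0.2410 act 0.2409 depth 17.8 f [1.1 0.4 0.2] m [-0.03 -0.01  0.03] t 20.7 False
0.2400 act 0.2400 depth 18.7 f [-0.3  0.4 -0.9] m [ 0.01 -0.04  0.  ] t 20.9 False
0.2390 act 0.2390 depth 19.7 f [ 0.5 -0.5  0.1] m [-0.03 -0.14  0.03] t 21.2 False
0.2380 act 0.2382 depth 20.5 f [ 0.8 -0.4  2.9] m [ 0.   -0.05  0.04] t 21.4 False
0.2370 act 0.2372 depth 21.5 f [0.1 0.5 4.3] m [ 0.04 -0.07  0.04] t 21.7 False
0.2360 act 0.2361 depth 22.6 f [ 0.6 -0.4  4.2] m [ 0.05 -0.09  0.01] t 21.9 False
0.2350 act 0.2351 depth 23.6 f [0.3 0.8 5.4] m [ 0.06 -0.18  0.05] t 22.2 False
0.2340 act 0.2340 depth 24.7 f [0.6 0.1 4.3] m [ 0.06 -0.17  0.02] t 22.4 False
0.2330 act 0.2329 depth 25.8 f [1.4 0.9 5. ] m [ 0.04 -0.25 -0.05] t 22.7 False
0.2320 act 0.2316 depth 27.1 f [1.5 0.  2.7] m [ 0.03 -0.43  0.06] t 22.9 False
0.2310 act 0.2306 depth 28.1 f [0.9 0.8 1. ] m [-0.   -0.44 -0.04] t 23.2 False
0.2300 act 0.2298 depth 28.9 f [1.6 0.3 1.9] m [ 0.04 -0.34 -0.03] t 23.4 False
0.2290 act 0.2290 depth 29.7 f [1.7 0.6 3.1] m [ 0.05 -0.25  0.02] t 23.7 False
```

The cone rode over the plunger at 20–27 mm depth with about 5 N, and the drag now is 2–3 N. I expect the groove near 45–50 mm.

Run:
```python
from ins import *
f0=np.array([-.3,.0,-1.4])
z=run(.609,-.073,.229,.2175,.001,9,f0)
if z<.2176: run(.609,-.073,z,.2075,.0005,9,f0,vel=.01)
```

```text
0.2280 act 0.2279 depth 30.8 f [1.4 0.1 3.9] m [ 0.01 -0.29  0.02] t 23.9 False
0.2270 act 0.2269 depth 31.8 f [ 1.8 -0.1  2.5] m [ 0.   -0.3   0.01] t 24.2 False
0.2260 act 0.2258 depth 32.9 f [2.3 1.  3.5] m [ 0.09 -0.33  0.03] t 24.4 False
0.2250 act 0.2248 depth 33.9 f [1.  0.4 1.8] m [ 0.   -0.41 -0.02] t 24.7 False
0.2240 act 0.2237 depth 35.0 f [ 1.4 -0.4  3. ] m [ 0.03 -0.42  0.03] t 24.9 False
0.2230 act 0.2228 depth 35.9 f [ 2.7 -0.3  1.2] m [-0.02 -0.5  -0.05] t 25.2 False
0.2220 act 0.2217 depth 37.0 f [ 2.3 -1.   0.7] m [-0.09 -0.44  0.05] t 25.4 False
0.2210 act 0.2209 depth 37.8 f [1.2 0.3 2.5] m [ 0.05 -0.35  0.02] t 25.7 False
0.2200 act 0.2199 depth 38.8 f [1.  0.1 2. ] m [ 0.01 -0.4   0.02] t 25.9 False
0.2190 act 0.2188 depth 39.9 f [1.3 0.3 2.9] m [ 0.01 -0.35 -0.03] t 26.2 False
0.2180 act 0.2176 depth 41.1 f [2.1 0.  1.5] m [-0.03 -0.49 -0.04] t 26.4 False
0.2170 act 0.2164 depth 42.3 f [ 2.9  0.1 -1.5] m [-0.   -0.62  0.01] t 26.7 False
0.2165 act 0.2162 depth 42.5 f [ 3.1  0.5 -2.2] m [-0.05 -0.45  0.02] t 26.9 False
0.2160 act 0.2160 depth 42.7 f [-0.2 -0.3 
[... 154 characters left out ...]
0.3 -0.3  3. ] m [0.02 0.05 0.02] t 27.7 False
0.2145 act 0.2145 depth 44.2 f [0.1 0.3 1. ] m [ 0.02 -0.11  0.  ] t 27.9 False
0.2140 act 0.2140 depth 44.7 f [0.4 1.2 2.7] m [ 0.06 -0.11 -0.02] t 28.2 False
0.2135 act 0.2135 depth 45.2 f [ 0.2 -0.4  3.4] m [ 0.04 -0.12 -0.02] t 28.4 False
0.2130 act 0.2129 depth 45.8 f [0.5 0.9 2.4] m [-0.   -0.18  0.04] t 28.7 False
0.2125 act 0.2124 depth 46.3 f [ 1.7 -0.4  2.2] m [-0.04 -0.29  0.02] t 28.9 False
0.2120 act 0.2122 depth 46.5 f [1.2 0.1 5.7] m [ 0.05  0.04 -0.01] t 29.2 False
0.2115 act 0.2121 depth 46.6 f [-1.3  0.   8.2] m [0.08 0.19 0.06] t 29.4 False
0.2110 act 0.2121 depth 46.6 f [-1.9  0.7 10.5] m [ 0.14  0.47 -0.  ] t 29.7 False
STOP
```

The force went negative at about 42 mm depth, where the plunger dropped into the groove. It then rose steeply at 46.6 mm, which is the stop. Next I relieve the preload and let go.

Run:
```python
from h import *
robot.line_to([.609,-.073,.2122],vel=.01); robot.pause(.2); s=robot.observe(); print(s["ft_force"],s["tool_pos"])
robot.set_gripper(.06); robot.pause(.3); s=robot.observe(); print(s["ft_force"],s["gripper_width"])
cv2.imwrite("pics/r0.png",robot.grab_frame("wrist"))
robot.line_to([.609,-.073,.34],vel=.08,guard=6); robot.pause(.3); s=robot.observe(); print(s["tool_pos"],s["time"])
import pickle
pickle.dump(robot.get_calibration("wrist"),open("pics/r1.pkl","wb"))
a=robot.grab_frame("wrist"); cv2.imwrite("pics/r1.png",a); b=robot.grab_frame("scene"); cv2.imwrite("pics/r1s.png",b)
cv2.imwrite("pics/r1m.png",np.hstack([cv2.resize(a[100:400,160:480],None,fx=1.25,fy=1.25),cv2.resize(b[190:390,100:313],(400,375))]))
```

```text
[-0.03781231  0.29896675  3.89483241] [ 0.6090058  -0.07302473  0.21221045]
[-7.60456233e-02 -7.27257179e-01  3.18297358e-04] 0.05983608994626822
[ 0.60897052 -0.07300131  0.3398851 ] 33.0083
```

View pics/r1m.png

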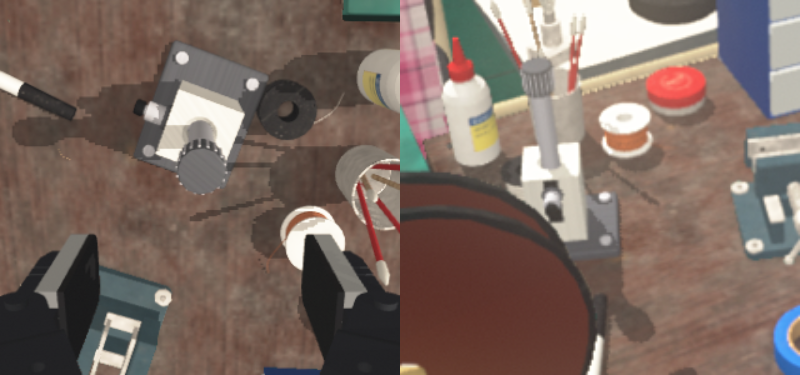

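View pics/r1s.png

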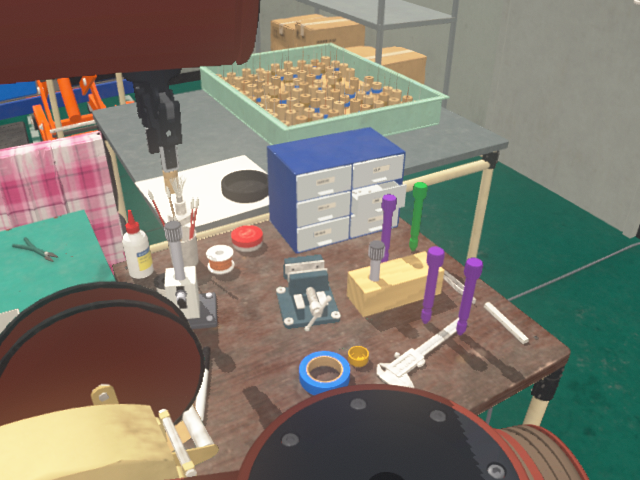

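Run:
```python
from h import *
import pickle
c=pickle.load(open("pics/r1.pkl","rb")); im=cv2.imread("pics/r1.png")
cv2.imwrite("pics/r1b.png",cv2.resize(im[185:275,270:370],None,fx=6,fy=6,interpolation=cv2.INTER_CUBIC))
print((proj(c,[.609,-.0727,.1694])-[270,185])*6,(proj(c,[.609+.012,-.0727,.1694])-[270,185])*6,(proj(c,[.609-.012,-.0727,.1694])-[270,185])*6)
```

```text
[305.64052833 313.42963144] [424.00989626 313.47439049] [187.25850709 313.38070979]
```

View pics/r1b.png

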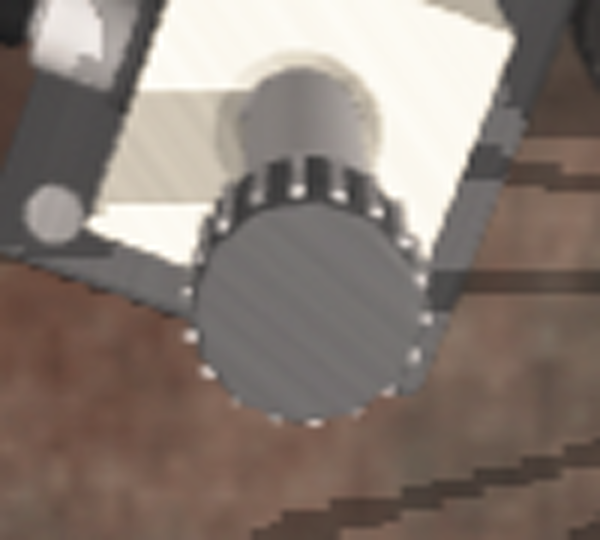

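The head centre is at (310,313) in this crop against (306,313) predicted, and its size matches a 46.6 mm depth. The post is upright to within about 0.5 mm. Handing in.

```bash
python3 -c "
from plant import robot
robot.job_done(); print(robot.observe()['time'])"
```

```text
the job is handed in; nothing more can be done
the job is handed in; nothing more can be done
```

I took the longer steel post out of the rack and pushed it into the holder in small force-checked steps. I then let go and handed the job in at about 33 s of the 72 s.

- **By feel:** The cone rode over the plunger at 20–27 mm below the mouth with about 5 N. The drag after that was 2–3 N. At about 42 mm the force dropped below zero, so the plunger fell into the groove. The foot met the stop at about 46.6 mm, where I stopped pushing at about 10 N. I eased the load off before opening the gripper.
- **Last checks:** In the wrist view after release, the head was within about 0.5 mm of where an upright post seated at that depth should be. In the scene view the short post and the visible bystanders had not moved. The gripper was well clear of everything.
- **Disagreed or not checked:** The top camera put the bore about 4 mm away from the wrist camera in y. I used the wrist value, and the post went in with almost no side force. I had no direct reading of the plunger, so the latching is inferred from the forces and the depth.

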